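# Unclip the filter cover of a bench vacuum pump

### The job

Take the clip-in filter cover off the top of the bench vacuum pump: press its snap tab gently inward, without crushing it, and raise the tab end out of the catch; only then draw the cover's lugs out of the keepers at the other end and lift it off. Lay the cover in the middle of the shallow steel tray, rib up and flat on the tray's floor, and let go of it; do not disturb the amber bottle, white jar, vials and beaker standing about.

Things in the scene. Friction and masses are not known exactly. Their poses are not given: they have to be found in the camera images.
- pump: White bench vacuum pump, a box 174 x 100 x 75 mm, fixed to the bench. Origin on its underside, under the middle of the cover's place. x runs from the tab end (box ends at x = -94) to the keeper end (x = +80), y across, z up. In front of the tab its top is a bare lip, x = -94 to about -70, under which the tab catches. Guides 3 mm high flank the cover (y = +-45.5).
- pump_top (a point): Point on the pump's top face, 75 mm above its origin; same axes. A sprung pin (x = -36) pushes the cover's tab end up (3.5 to 2 N over 12 mm) and holds it up, tilt about 0.12 rad, once freed. Two keepers at y = +-24: hooks 22 wide, 11 high, roofs 6 mm above the top from about x = 55, stops at 65; lip and keepers sit on one slotted frame, together up to 4 mm off along x. The cover's lugs sit under them.
- cover: Loose grey cover, about 90 g: plate 110 (x) x 88 (y) x 4 mm on the pump's top. Origin at the centre of the plate's underside, x to the lug end, z up. It has up to 4 mm of play each way in x, taken up before the tab flexes fully. Two lugs (14 wide, 3.5 thick, y = +-24) reach to x = 61 under the keepers; draw it towards -x by 12 mm or more to clear them. Snap tab at the -x end.
- cover_rib (a point): Centre of the grip rib on top of the cover: 64 mm long (along the cover's x), 14 mm wide, 24 mm high, standing on the plate; it lies 16 mm above the cover's origin. Take it across its width (fingers closing along y); there are 37 mm of plate either side of it.
- tab: Snap tab: upright tongue 34 wide, 4 thick, at the cover's -x end, from 11.5 below to 22 mm above the pump's top. Origin 63.5 mm before the cover's, level with the plate's underside. Pressed to +x it yields 6 mm (2 to 6.5 N; friction adds up to 3), then a hard stop; free of the catch only in the last 1.5 mm. Let go while down, it clips in again. Over 16 N breaks it.
- tab_face (a point): Middle of the tab's outer face (looking to the cover's -x), the face to press; 12 mm above the pump's top when clipped in. The face is 34 mm wide, bare from 0 to 22 mm above the top. Pressed against its stop (10 to 13 N felt) and raised with the pressing finger by 12 to 18 mm, the tab comes free and the cover's tab end stays up.
- tray: Shallow steel tray, 250 (x) x 190 (y) mm outside, 18 mm high, walls and floor about 4 mm thick, fixed to the bench. Origin under its centre. The cover lies in it on its underside; the tab's lower end, 11.5 mm below the plate, makes it lean about 0.1 rad.
- reagent: Bystander: amber bottle, 44 mm wide, 85 mm high, between pump and tray.
- white_jar: Bystander: white jar, 52 mm wide, 75 mm high, between pump and tray.
- vial_a: Bystander: clear vial, 28 mm wide, 60 mm high, between pump and tray.
- vial_b: Bystander: amber vial, 28 mm wide, 60 mm high, between pump and tray.
- beaker: Bystander: glass beaker, 68 mm wide, 90 mm high, farther back.
Not all that is in view belongs to the job. There is more than one size of the cover; the job needs the middle-sized.

How it is judged:
By the outcome, as a careful person would: the job done as asked, in the order asked, and still so for the second after the job is handed in, with the robot touching nothing.
It also fails if it takes over 72 s, if anything falls off the work surface, if the arm or the gripper's body presses on something with over 40 N, if the wrist force passes 120 N, or if a joint passes its speed limit or range.

### The arm

A 7-joint arm with a two-finger parallel gripper is mounted at the origin on the work surface. World frame = base frame: x ahead of the robot, y to its left, z up, the work surface at z = 0. Lengths are in mm, angles in rad, forces in N, time in s.
With the tool pointing down it reaches from about 350 to 900 mm from the base axis. Payload 7.2 kg.
Tool frame: the origin (TCP) lies at the very end of the fingers, on their centre line; the grasp point (between the pads) lies 19 mm behind it; x points along the fingers, y is the direction in which the jaws open and shut, and the axes are right-handed (so a half turn about x gives the same grasp; the last joint's range is limited). The gripper opens to 88 mm and grips with 3 to 60 N. Pads are 20 mm wide; open, the fingers measure 115 mm over their backs; the gripper's body (75 mm by 178 mm) begins 61 mm behind the grasp point.
Start: joints at [1.106, 0.411, -0.013, 1.596, 0.006, 1.134, -0.082], TCP at [241.532, -576.447, 222.653] pointing down, gripper open.
Joint ranges: [-2.95, 2.95], [-0.29, 1.99], [-1.47, 1.44], [0.14, 2.54], [-1.03, 4.17], [0.13, 1.85], [-2.86, 2.86]. Speed limits (rad/s): [2.39, 2.39, 3.01, 3.01, 3.14, 3.14, 3.14].

### API

Orientations are given as [roll, pitch, yaw] about the fixed x, y, z axes, in that order (R = Rz(yaw) Ry(pitch) Rx(roll)).
In Python, from station import env gives the robot as it stands.
- The arm moves only by the shell command python3 -m creep 'ROWS' [FORCE]. ROWS is JSON, one flat list of numbers, 7 for each row, row after row: the turn, a rotation vector about the tool's x, y, z in units of 5 degrees (1.0 is 5 degrees), then the shift along the tool's x, y, z in units of 30 mm (1.0 is 30 mm), then the finger opening in mm, from 0 to 87.8. A call has 1 to 5 rows; each row is the pose to reach, as a shift and turn from the pose commanded when the call began, along the tool's axes at that moment; what a row does not reach only later rows make up. A row lasts 1/12 s, in which the tool goes at most 41.7 mm and 7.16 degrees, less where a joint would pass 70% of its speed; a pose out of reach is approached as far as the arm can. A call with a gripper value outside its range is refused whole. The fingers move at their own pace and stop on an object; FORCE is the grip in N (left out, the last holds). Time passes only in rows, so rows that repeat a pose let the fingers close. It gives the time, the measured TCP pose, the force and the opening at its end, in the units of the state.
- env.sense(): the state, without advancing time (a new reading comes with each control period).
- env.snapshot(name): name is "scene" or "top" or "wrist"; returns a dict with "pixels" (420x560x3 uint8, red, green, blue), "fx", "fy", "cx", "cy" (pixels), "distortion" ([k1, k2, p1, p2, k3] as OpenCV has them; the pictures are not rectified), "world_to_cam" (4x4, takes a point from world to camera coordinates). Camera axes: x right, y up, looking along -z (the intrinsics and any distortion apply to the point x, -y, -z); pixel columns grow to the right and rows downward; lengths in mm; the calibration is good to about 2 mm. A picture is of the moment at which its call begins. There is no depth.
- env.close_job(): hands the job in, once; it reports no verdict.
The state is a dict: "clock": time; "joint_pos": joint angles; "dq": joint speeds; "joint_torque": joint torques, N m; "eef_pos": TCP position; "tool_rot": TCP orientation; "contact_force": force on the tool from outside, world axes, zero at the start; "wrist_torque": the same for the moment, N m; "finger_gap": opening from 0.0 (shut) to 1.0 (fully open).
Only numpy, scipy, OpenCV 4.12 (cv2) and the standard library are available. Lean on these libraries where they do the work, as an engineer would, in place of code of your own. Each camera call takes 0.05 s, during which the arm holds its last target. There are 200 camera calls.

## Working session

There is one attempt and no reset: what is moved stays moved. The work goes in short steps, Python scripts to look and compute and a shell command to move; the robot and the scene stay as the last step left them, time stands still between calls to the robot, and variables do not carry over. Pictures are saved under pics/ and viewed, about 8 in all and at most 12, crops included, and the job is handed in when it is done.

```bash
ls; mkdir -p pics
cat > h.py <<'E'
import numpy as np, cv2
from scipy.spatial.transform import Rotation as R
from station import env
def snap(name,fn=None):
    s=env.snapshot(name)
    if fn: cv2.imwrite('pics/'+fn,cv2.cvtColor(s['pixels'],cv2.COLOR_RGB2BGR))
    return s
F=np.diag([1,-1,-1.])
def KD(s): return np.array([[s['fx'],0,s['cx']],[0,s['fy'],s['cy']],[0,0,1.]]),np.array(s['distortion'],float)
def unproj(s,pts,z):
    K,D=KD(s); T=np.array(s['world_to_cam']); Rm,t=T[:3,:3],T[:3,3]
    u=cv2.undistortPoints(np.array(pts,float).reshape(-1,1,2),K,D).reshape(-1,2)
    d=np.c_[u[:,0],-u[:,1],-np.ones(len(u))]@Rm
    c=-Rm.T@t; z=np.broadcast_to(z,len(u))
    return c+d*((z-c[2])/d[:,2])[:,None]
def proj(s,P):
    K,D=KD(s); T=np.array(s['world_to_cam']); 
    p=(np.atleast_2d(P)@T[:3,:3].T+T[:3,3])@F
    return cv2.projectPoints(p.reshape(-1,1,3),np.zeros(3),np.zeros(3),K,D)[0].reshape(-1,2)
def go(target,rpy=None):
    s=env.sense(); r=R.from_euler('xyz',s['tool_rot'])
    d=r.inv().apply(np.array(target)-s['eef_pos'])/30
    t=np.zeros(3) if rpy is None else (r.inv()*R.from_euler('xyz',rpy)).as_rotvec()/np.radians(5)
    print('turn',t.round(3),'shift',d.round(3))
E
python3 - <<'E'
from h import *
s=env.sense(); print({k:np.round(v,3) for k,v in s.items()})
print(R.from_euler('xyz',s['tool_rot']).as_matrix().round(3))
a=snap('scene','scene.png');b=snap('top','top.png')
for q in(a,b):print(q['fx'],q['distortion'],np.round(q['world_to_cam'],3).tolist())
E
```

```text
pics
{'clock': np.float64(0.0), 'joint_pos': array([ 1.106,  0.412, -0.013,  1.597,  0.006,  1.134, -0.082]), 'dq': array([-0.   , -0.001,  0.   ,  0.001,  0.001,  0.001,  0.001]), 'joint_torque': array([-0.0000e+00, -5.8795e+01,  6.4200e-01, -2.9106e+01, -5.4000e-02,
        1.9000e-02,  0.0000e+00]), 'eef_pos': array([ 241.296, -575.987,  221.802]), 'tool_rot': array([-1.491,  1.569,  2.047]), 'contact_force': array([ 0.102, -0.482,  0.164]), 'wrist_torque': array([ 0.013, -0.031,  0.042]), 'finger_gap': np.float64(0.995)}
[[-0.001  0.386 -0.922]
 [ 0.001 -0.922 -0.386]
 [-1.    -0.002  0.   ]]
427.42593064948494 [0.01932213 0.         0.         0.         0.        ] [[-0.068, 0.998, 0.011, 132.689], [-0.781, -0.06, 0.622, 347.841], [0.621, 0.034, 0.783, -1346.57], [0.0, 0.0, 0.0, 1.0]]
422.61617742560566 [-0.12393094  0.          0.          0.          0.        ] [[-0.025, -1.0, 0.001, -74.868], [0.999, -0.025, 0.041, -534.901], [-0.041, 0.002, 0.999, -990.828], [0.0, 0.0, 0.0, 1.0]]
```

View pics/scene.png

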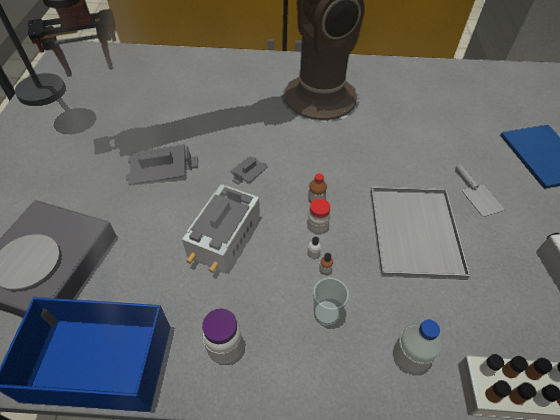

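View pics/top.png

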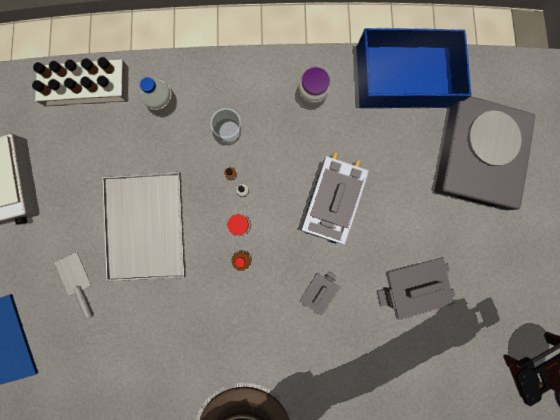

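The cover candidates in the top view are small (320,292), large (420,288) and the middle-sized one clipped into the pump (337,198). The pump one fits. I'll confirm it in an enlarged crop.

Run:
```python
import cv2
a=cv2.imread('pics/top.png')[145:255,290:380]; b=cv2.imread('pics/scene.png')[175:280,175:270]
r=lambda i:cv2.resize(i,(400,560) ,interpolation=cv2.INTER_CUBIC)
cv2.imwrite('pics/crop.png',cv2.hconcat([cv2.resize(a,(400,489),interpolation=2),cv2.resize(b,(400,489),interpolation=2)]))
```

```text
(no output)
```

View pics/crop.png

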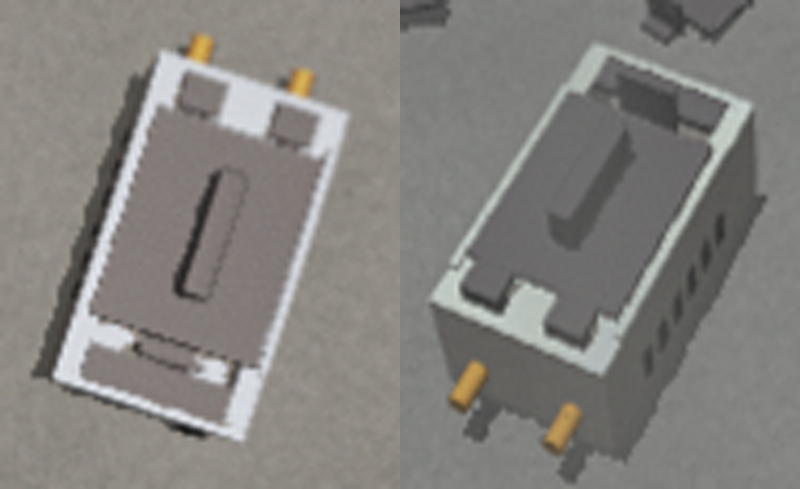

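The crop shows the pump with the middle-sized cover. The two keepers sit at the far end (crop 200,95 / 293,125), and the tab (165,352) and lip (150,385) are at the end nearest the robot. So pump +x points away from the robot.

Run:
```python
from h import *
s=env.snapshot('top')
c=np.array([[163,50],[349,113],[243,440],[55,380]])/4.444+[290,145]
W=unproj(s,c,75.)
L=np.array([[80,50],[80,-50],[-94,-50],[-94,50.]])
def fit(L,W):
    l=L-L.mean(0);w=W[:,:2]-W[:,:2].mean(0)
    a=np.arctan2((l[:,0]*w[:,1]-l[:,1]*w[:,0]).sum(),(l*w).sum())
    Rm=np.array([[np.cos(a),-np.sin(a)],[np.sin(a),np.cos(a)]])
    t=W[:,:2].mean(0)-Rm@L.mean(0); return a,t,np.abs(L@Rm.T+t-W[:,:2]).max()
a,t,e=fit(L,W); print('pump',a,t,e)
tr=unproj(s,[[104,178],[180,173],[185,276],[108,280]],18.);print('tray',tr.round(0),tr.mean(0))
for n,p,z in[('beaker',(226,120),90),('vb',(230,173),60),('va',(242,190),60),('jar',(238,225),75),('reag',(241,261),85)]:print(n,unproj(s,[p],z).round(0))
ax=np.array([np.cos(a),np.sin(a)])
# rib top ends, tab top, in crop
for n,p,z in[('rib',(230,170),103),('rib2',(195,298),103),('plate kl',(160,108),79),('plate kr',(325,158),79),('pl tl',(92,315),79),('pl tr',(262,367),79),('tabL',(135,345),97),('tabR',(197,368),97)]:
    w=unproj(s,[np.array(p)/4.444+[290,145]],z)[0,:2]-t; print(n,(w@ax).round(1),(w@[-ax[1],ax[0]]).round(1))
```

```text
pump -0.3455029111407617 [ 557.01957315 -227.27116836] 0.7725245492503632
tray [[622. 321.  18.]
 [628. 134.  18.]
 [384. 127.  18.]
 [376. 314.  18.]] [502.41651927 224.28086281  18.        ]
beaker [[734.  15.  90.]]
vb [[619.  11.  60.]]
va [[579. -16.  60.]]
jar [[500.  -6.  75.]]
reag [[421. -12.  85.]]
rib 28.9 2.1
rib2 -35.9 -0.9
plate kl 51.0 42.2
plate kr 53.6 -44.4
pl tl -58.2 42.4
pl tr -56.1 -46.4
tabL -66.5 19.2
tabR -67.6 -13.1
```

```bash
cat >> h.py <<'E'
A=-0.3455; T0=np.array([557.0,-227.3])
AX=np.array([np.cos(A),np.sin(A)]); AY=np.array([-AX[1],AX[0]])
def P2W(x,y,z): return np.r_[T0+x*AX+y*AY,z]
Rt=np.c_[[0,0,-1],np.r_[-AY,0],np.cross([0,0,-1],np.r_[-AY,0])]
RPY=R.from_matrix(Rt).as_euler('xyz')
def pump(rpy=True):
    s=env.sense(); w=np.array(s['eef_pos']); d=w[:2]-T0; f=np.array(s['contact_force'])
    e=(R.from_euler('xyz',s['tool_rot']).inv()*R.from_matrix(Rt)).as_rotvec()/np.radians(5)
    print('t',round(float(s['clock']),2),'pump xyz',np.round([d@AX,d@AY,w[2]-75],1),'F',np.round([f[:2]@AX,f[:2]@AY,f[2]],1),'rot err',e.round(3),'gap',round(float(s['finger_gap'])*88,1))
E
python3 -c "
from h import *
print(Rt[:,2],AX); pump(); go(P2W(-105,0,150),RPY)"
```

```text
[-0.94090624  0.33866717  0.        ] [ 0.94090624 -0.33866717]
t 0.15 pump xyz [-178.8 -435.1  147. ] F [ 0.3  0.9 -0.9] rot err [8.506e+00 6.000e-03 1.300e-02] gap 88.3
turn [8.506e+00 6.000e-03 1.300e-02] shift [  2.41   -9.021 -11.618]<sys>:0: UserWarning: Gimbal lock detected. Setting third angle to zero since it is not possible to uniquely determine all angles.
```

```bash
python3 -m creep '[4,0,0,1,-4.1,-5.2,0, 5,0,0,1.2,-5,-6.4,0, 6,0,0,1.5,-6.3,-8.1,0, 7.3,0,0,1.9,-7.7,-9.9,0, 8.5,0,0,2.2,-9,-11.6,0]'
python3 -c "
from h import *
pump(); go(P2W(-105,0,150),RPY)" 2>/dev/null
```

```text
clock: 0.57
eef_pos: [339.8, -401.1, 192.5]
tool_rot: [-0.993, 1.57, 1.936]
contact_force: [1.3, 0.7, -0.1]
finger_gap: 0.659
t 0.57 pump xyz [-145.5 -237.1  117.5] F [ 1.   1.1 -0.1] rot err [1.524 0.003 0.004] gap 58.0
turn [1.524 0.003 0.004] shift [ 1.418 -7.655 -2.387]
```

```bash
python3 -m creep '[1.5,0,0,0.3,-1.6,-0.5,0, 1.5,0,0,0.6,-3.1,-1,0, 1.5,0,0,0.9,-4.6,-1.5,0, 1.5,0,0,1.2,-6,-1.9,0, 1.5,0,0,1.4,-7.4,-2.3,0]'
python3 -m creep '[0,0,0,0,0,0,0,0,0,0,0,0,0,0,0,0,0,0,0,0,0]' >/dev/null
python3 -c "
from h import *
pump(); go(P2W(-105,0,150),RPY); s=snap('wrist','w1.png');print(np.round(s['world_to_cam'],3).tolist())" 2>/dev/null
```

```text
clock: 0.98
eef_pos: [438.0, -225.9, 155.6]
tool_rot: [1.757, 1.571, -1.722]
contact_force: [0.7, -0.2, 1.1]
finger_gap: 0.282
t 1.23 pump xyz [-112.4  -41.3   81. ] F [ 0.3 -0.   0.5] rot err [ 0.099  0.005 -0.005] gap 4.6
turn [ 0.099  0.005 -0.005] shift [ 0.198 -1.373 -0.258]
[[-0.33, -0.944, -0.001, -69.917], [0.906, -0.317, -0.28, -454.292], [0.264, -0.093, 0.96, -463.695], [0.0, 0.0, 0.0, 1.0]]
```

View pics/w1.png

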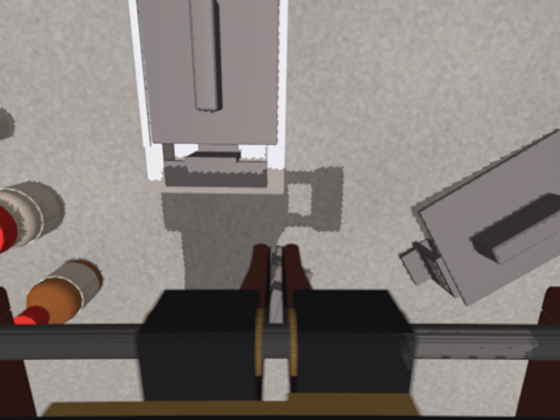

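The wrist view shows the tab (about 180–240, 153), the lip's near edge (163–284, 190), the plate's end edge (153–278, 143) and the rib's near end (196–220, 108). The fingers are clear of everything.

```bash
python3 - 2>/dev/null <<'E'
from h import *
s=snap('wrist')
for n,p,z in[('boxL',(150,180),75),('boxR',(284,192),75),('lip edge mid',(215,190),75),('plate L',(155,143),79),('plate R',(278,143),79),('ribL',(196,109),103),('ribR',(221,107),103),('tab top L',(188,157),97),('tab topR',(241,157),97)]:
    w=unproj(s,[p],z)[0,:2]-T0; print(n,(w@AX).round(1),(w@AY).round(1))
im=cv2.cvtColor(s['pixels'],4)[90:200,130:300]; cv2.imwrite('pics/c2.png',cv2.resize(im,(800,518),interpolation=2))
go(P2W(-95,0,115),R.from_matrix(Rt).as_euler('xyz'))
E
```

```text
boxL -83.0 51.8
boxR -91.3 -47.3
lip edge mid -90.2 4.2
plate L -55.7 44.1
plate R -55.0 -42.5
ribL -32.8 8.4
ribR -31.4 -7.1
tab top L -63.0 16.9
tab topR -62.7 -18.0
turn [ 0.067 -0.    -0.007] shift [ 1.371 -1.414 -0.588]
```

View pics/c2.png

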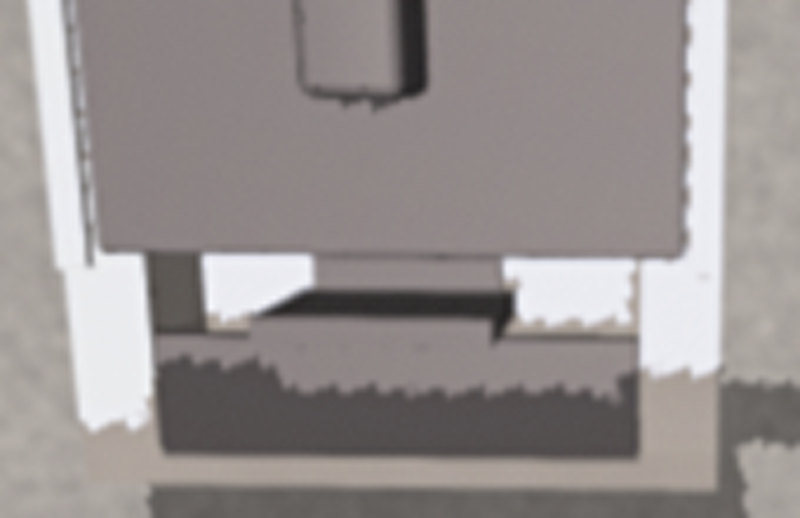

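```bash
python3 -m creep '[0,0,0,0.4,-0.7,-0.3,0, 0,0,0,0.9,-1.4,-0.5,0, 0,0,0,1.3,-1.4,-0.5,0, 0,0,0,1.3,-1.4,-0.5,0, 0,0,0,1.3,-1.4,-0.5,0]' 60 >/dev/null
python3 -c "
from h import *
pump(); go(P2W(-88,0.5,83.5))" 2>/dev/null
```

```text
t 1.75 pump xyz [-98.1  -0.3  41.8] F [ 0.2  0.6 -0.1] rot err [ 0.069  0.016 -0.007] gap 0.2
turn [0. 0. 0.] shift [ 1.111 -0.027 -0.337]
```

```bash
python3 -m creep '[0,0,0,0.5,0,0,0, 0,0,0,0.9,0,0,0, 0,0,0,1.1,0,-0.15,0, 0,0,0,1.1,0,-0.33,0, 0,0,0,1.1,0,-0.33,0]' >/dev/null
python3 -c "
from h import *
pump()" 2>/dev/null
python3 -m creep '[0,0,0,0,0,-0.05,0, 0,0,0,0,0,-0.1,0, 0,0,0,0,0,-0.15,0, 0,0,0,0,0,-0.2,0, 0,0,0,0,0,-0.2,0]' >/dev/null
python3 -c "
from h import *
pump()" 2>/dev/null
```

```text
t 2.17 pump xyz [-86.    0.5   9.8] F [0.6 0.5 0.7] rot err [ 0.076 -0.019 -0.002] gap 0.7
t 2.58 pump xyz [-81.3   1.4   9.3] F [-0.6 -0.6  0.4] rot err [ 0.094 -0.007 -0.   ] gap 0.3
```

```bash
for i in 1 2; do python3 -m creep '[0,0,0,0,0,-0.03,0, 0,0,0,0,0,-0.07,0, 0,0,0,0,0,-0.1,0, 0,0,0,0,0,-0.1,0]' >/dev/null
python3 -c "
from h import *
pump()" 2>/dev/null; done
```

```text
t 2.92 pump xyz [-79.1   1.3   8.9] F [-2.1  0.1  1.2] rot err [ 0.093  0.012 -0.001] gap 0.3
t 3.25 pump xyz [-76.    1.3   8.8] F [-2.7 -0.5 -0.3] rot err [ 0.092  0.01  -0.001] gap 0.7
```

```bash
for i in 1 2 3; do python3 -m creep '[0,0,0,0,0,-0.03,0, 0,0,0,0,0,-0.06,0, 0,0,0,0,0,-0.06,0]' >/dev/null
python3 -c "
from h import *
pump()" 2>/dev/null; done
```

```text
t 3.5 pump xyz [-74.2   1.4   8.8] F [-3.4 -0.8 -0.4] rot err [ 0.092  0.01  -0.   ] gap 0.2
t 3.75 pump xyz [-72.4   1.4   8.8] F [-3.7 -0.4 -1.4] rot err [ 0.093  0.01  -0.   ] gap 0.5
t 4.0 pump xyz [-70.8   1.4   8.8] F [-4.7  0.2 -1.1] rot err [ 0.092  0.013 -0.   ] gap 0.5
```

```bash
for i in 1 2 3; do python3 -m creep '[0,0,0,0,0,-0.03,0, 0,0,0,0,0,-0.03,0, 0,0,0,0,0,-0.03,0]' >/dev/null
python3 -c "
from h import *
pump()" 2>/dev/null; done
```

```text
t 4.25 pump xyz [-69.9   1.5   8.8] F [-6.  -0.4 -0.9] rot err [0.093 0.014 0.   ] gap 0.3
t 4.5 pump xyz [-69.1   1.5   8.9] F [-5.8  0.4 -0.1] rot err [ 0.093  0.015 -0.   ] gap 0.6
t 4.75 pump xyz [-67.7   1.5   9.2] F [-4.8 -0.3  2.3] rot err [ 0.093  0.004 -0.   ] gap 0.6
```

```bash
for i in 1 2 3; do python3 -m creep '[0,0,0,0,0,-0.025,0, 0,0,0,0,0,-0.025,0, 0,0,0,0,0,-0.025,0]' >/dev/null
python3 -c "
from h import *
pump()" 2>/dev/null; done
```

```text
t 5.0 pump xyz [-67.1   1.5   9.2] F [-6.9  0.2  3. ] rot err [ 0.093  0.007 -0.   ] gap 0.2
t 5.25 pump xyz [-66.8   1.6   9.1] F [-7.4 -0.1  2.4] rot err [0.093 0.016 0.   ] gap 0.3
t 5.5 pump xyz [-66.7   1.6   8.9] F [-8.6 -0.2  2.4] rot err [ 0.093  0.032 -0.   ] gap 0.6
```

```bash
for i in 1 2; do python3 -m creep '[0,0,0,0,0,-0.025,0, 0,0,0,0,0,-0.025,0, 0,0,0,0,0,-0.025,0]' >/dev/null
python3 -c "
from h import *
pump()" 2>/dev/null; done
```

```text
t 5.75 pump xyz [-66.7   1.6   8.6] F [-9.9  0.6  4.2] rot err [ 0.094  0.048 -0.   ] gap 0.3
t 6.0 pump xyz [-66.7   1.6   8.4] F [-12.7   1.    3.6] rot err [ 0.094  0.065 -0.   ] gap 0.8
```

```bash
for i in 1 2; do python3 -m creep '[0,0,0,-0.04,0,0,0, 0,0,0,-0.08,0,0,0, 0,0,0,-0.1,0,0,0]' >/dev/null
python3 -c "
from h import *
pump()" 2>/dev/null; done
```

```text
t 6.25 pump xyz [-66.4   1.7  11.6] F [-10.8   0.5   3.2] rot err [0.094 0.057 0.   ] gap 0.6
t 6.5 pump xyz [-66.1   1.6  14.7] F [-10.2   0.2   2. ] rot err [0.094 0.05  0.   ] gap 0.6
```

```bash
for i in 1 2 3; do python3 -m creep '[0,0,0,-0.04,0,-0.01,0, 0,0,0,-0.08,0,-0.02,0, 0,0,0,-0.1,0,-0.025,0]' >/dev/null
python3 -c "
from h import *
pump()" 2>/dev/null; done
```

```text
t 6.75 pump xyz [-65.6   1.8  17.6] F [-9.5  1.6  2.1] rot err [0.095 0.057 0.003] gap 0.1
t 7.0 pump xyz [-65.    2.   20.5] F [-11.2   1.7   2.4] rot err [0.097 0.062 0.004] gap 0.4
t 7.25 pump xyz [-64.4   2.1  23.5] F [-12.    1.7   2.7] rot err [0.097 0.066 0.005] gap 0.4
```

```bash
python3 -c "
from h import *
a=snap('wrist')['pixels'][0:330,60:500]; s=snap('scene'); c=proj(s,P2W(-20,0,85))[0].astype(int); print(c)
b=s['pixels'][c[1]-45:c[1]+45,c[0]-60:c[0]+60]
cv2.imwrite('pics/c3.png',cv2.cvtColor(cv2.hconcat([cv2.resize(a,(400,300)),cv2.resize(b,(400,300),interpolation=2)]),4))" 2>/dev/null
```

```text
[222 208]
```

View pics/c3.png

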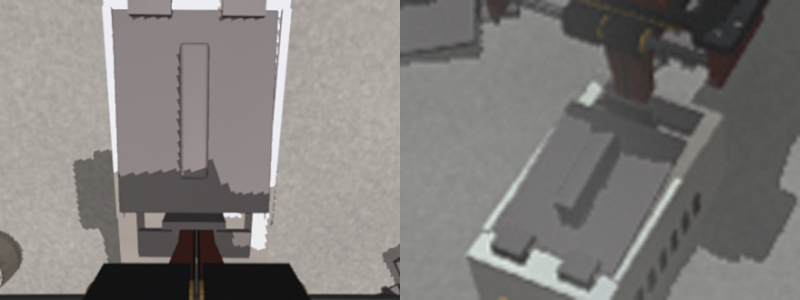

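```bash
python3 -m creep '[0,0,0,-0.05,0,0,0, 0,0,0,-0.05,0,0.15,0, 0,0,0,-0.05,0,0.3,0, 0,0,0,-0.05,0,0.5,0, 0,0,0,-0.05,0,0.9,0]' >/dev/null
python3 -c "
from h import *
pump()" 2>/dev/null
python3 -m creep '[0,0,0,-1,0,0.3,20, 0,0,0,-2,0,0.3,40, 0,0,0,-3,0,0.3,45,0,0,0,-3,0,0.3,45,0,0,0,-3,0,0.3,45]' >/dev/null
python3 -c "
from h import *
pump(); s=snap('wrist');cv2.imwrite('pics/c4.png',cv2.cvtColor(s['pixels'],4))
go(P2W(-2,0.5,150),R.from_matrix(Rt).as_euler('xyz'))" 2>/dev/null
```

```text
t 7.77 pump xyz [-86.4   1.4  26.3] F [0.4 0.4 0.5] rot err [ 0.093 -0.053  0.002] gap 0.9
t 8.18 pump xyz [-95.3   1.1 118. ] F [-1.1  0.2  0. ] rot err [ 0.089 -0.082 -0.   ] gap 30.3
turn [ 0.091 -0.043 -0.001] shift [ 1.392  0.046 -3.144]
```

View pics/c4.png

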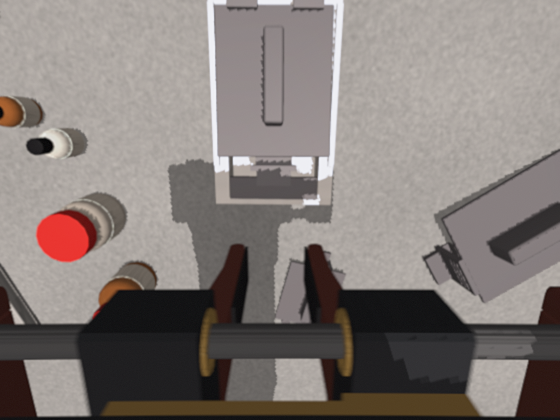

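The plate's tab-end edge runs from (218,156) to (331,156), with the rib end at (264–283, 124). I'll use the plate's true width of 88 mm to test its height, clipped against raised.

```bash
python3 - 2>/dev/null <<'E'
from h import *
s=snap('wrist')
g=cv2.cvtColor(s['pixels'],cv2.COLOR_RGB2GRAY).astype(int)
for r in (20,60,100,140,150): print(r,g[r,205:225].tolist(),g[r,325:345].tolist())
def show(dx,th):
    c=[]
    for x,y,z in[(-55,44,4),(-55,-44,4),(55,44,4),(55,-44,4),(-32,7,28),(-32,-7,28),(32,7,28),(32,-7,28),(-65.5,17,22),(-65.5,-17,22)]:
        u=x-61; c.append(P2W(dx+61+u*np.cos(th)+z*np.sin(th),.7+y,75+z*np.cos(th)-u*np.sin(th)))
    print(dx,th,proj(s,c).round(0).tolist())
for th in(0,.12):
  for dx in(0,3): show(dx,th)
E
```

```text
20 [168, 181, 221, 239, 240, 240, 241, 232, 162, 124, 132, 136, 137, 137, 136, 137, 136, 137, 137, 136] [137, 137, 137, 138, 137, 137, 136, 136, 159, 207, 211, 196, 225, 239, 240, 240, 239, 230, 198, 171]
60 [165, 165, 166, 189, 234, 241, 240, 240, 239, 210, 142, 133, 140, 140, 140, 140, 140, 140, 140, 140] [142, 141, 141, 141, 141, 141, 138, 133, 146, 197, 233, 240, 240, 241, 239, 217, 174, 164, 167, 170]
100 [173, 171, 170, 169, 172, 204, 237, 241, 242, 239, 190, 137, 137, 143, 144, 144, 144, 144, 144, 144] [146, 145, 145, 146, 146, 132, 137, 220, 241, 241, 240, 240, 232, 202, 175, 171, 171, 174, 176, 174]
140 [170, 174, 178, 177, 173, 166, 174, 220, 238, 242, 239, 205, 153, 143, 147, 148, 147, 148, 148, 147] [151, 150, 150, 147, 147, 187, 233, 241, 241, 239, 218, 183, 173, 173, 173, 172, 168, 166, 168, 168]
150 [165, 168, 169, 167, 166, 164, 169, 201, 236, 241, 242, 233, 172, 143, 147, 149, 149, 149, 149, 150] [151, 151, 151, 145, 154, 217, 239, 241, 240, 232, 195, 170, 166, 165, 164, 164, 164, 166, 169, 173]
0 0 [[224.0, 159.0], [331.0, 160.0], [219.0, 7.0], [340.0, 8.0], [269.0, 132.0], [288.0, 132.0], [269.0, 35.0], [290.0, 35.0], [256.0, 176.0], [300.0, 176.0]]
3 0 [[224.0, 155.0], [332.0, 156.0], [218.0, 2.0], [340.0, 3.0], [269.0, 128.0], [288.0, 128.0], [269.0, 30.0], [290.0, 30.0], [256.0, 172.0], [300.0, 172.0]]
0 0.12 [[221.0, 160.0], [334.0, 161.0], [218.0, 6.0], [340.0, 7.0], [268.0, 127.0], [288.0, 127.0], [269.0, 28.0], [290.0, 28.0], [255.0, 175.0], [301.0, 175.0]]
3 0.12 [[221.0, 156.0], [334.0, 157.0], [218.0, 1.0], [340.0, 2.0], [268.0, 123.0], [288.0, 123.0], [269.0, 23.0], [290.0, 23.0], [255.0, 171.0], [301.0, 171.0]]
```

The width is 113 px, and the model predicts 113 raised against 107 clipped. With the rib end at row 124 as well, the tab end is up at about 0.12 rad and the cover sits at x ≈ +3. Next I grasp the rib.

```bash
python3 -m creep '[0,0,0,0,0,-1,45, 0,0,0,0,0,-2,45, 0,0,0,0.4,0,-3,45, 0,0,0,1,0,-3.35,45, 0,0,0,1.4,0,-3.35,45]' 25 >/dev/null
python3 -m creep '[0,0,0,0,0,0,45]' >/dev/null
python3 -c "
from h import *
pump(); s=snap('wrist');cv2.imwrite('pics/c5.png',cv2.cvtColor(s['pixels'],4))
go(P2W(5,1.5,91),R.from_matrix(Rt).as_euler('xyz'))" 2>/dev/null
```

```text
t 8.78 pump xyz [ 0.3  2.1 68.9] F [-1.   0.5 -0.9] rot err [ 0.095  0.085 -0.001] gap 45.2
turn [ 0.094  0.064 -0.001] shift [ 1.826  0.018 -0.156]
```

View pics/c5.png

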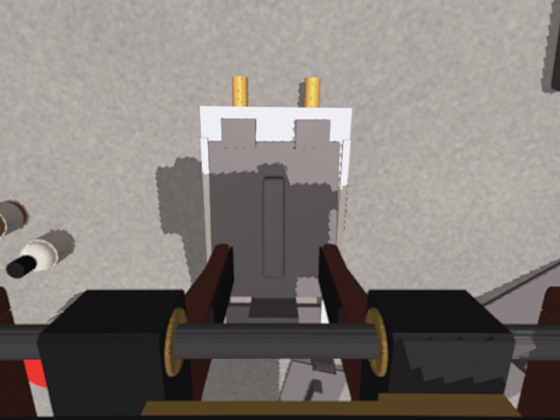

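The rib (263–284, 178–276) lies between the fingers (228 and 327), centred to about 2 mm. Both keepers are visible at (238,132) and (312,132). Descending.

```bash
python3 -m creep '[0.09,0,0,0.5,-0.02,-0.15,45, 0.09,0,0,1,-0.02,-0.15,45, 0.09,0,0,1.5,-0.02,-0.15,45, 0.09,0,0,1.7,-0.02,-0.15,45, 0.09,0,0,1.8,-0.02,-0.15,45]' 25 >/dev/null
python3 -m creep '[0,0,0,0,0,0,45,0,0,0,0,0,0,45]' 
python3 -c "
from h import *
pump()" 2>/dev/null
```

```text
clock: 9.42
eef_pos: [565.1, -227.4, 95.6]
tool_rot: [3.123, 1.57, -0.364]
contact_force: [-0.7, -0.2, 0.2]
finger_gap: 0.511
t 9.42 pump xyz [ 7.6  2.6 20.6] F [-0.6 -0.5  0.2] rot err [ 0.001 -0.013 -0.   ] gap 45.0
```

```bash
python3 -m creep '[0,0,0,0.08,0,0.05,45,0,0,0,0.16,0,0.05,45,0,0,0,0.16,0,0.05,20]' 25 >/dev/null 
python3 -c "
from h import *
pump()" 2>/dev/null
python3 -m creep '[0,0,0,0,0,0,5,0,0,0,0,0,0,5,0,0,0,0,0,0,5,0,0,0,0,0,0,5,0,0,0,0,0,0,5]' 25 >/dev/null
python3 -c "
from h import *
pump()" 2>/dev/null
```

```text
t 9.67 pump xyz [ 5.8  2.6 14.8] F [ 0.5  0.1 -0.8] rot err [ 0.001 -0.001 -0.001] gap 41.3
t 10.08 pump xyz [ 6.   2.8 14.8] F [1.2 0.9 1.4] rot err [ 0.004 -0.002  0.001] gap 13.9
```

```bash
for i in 1 2; do python3 -m creep '[0,0,0,0,0,0.05,5,0,0,0,-0.01,0,0.1,5,0,0,0,-0.02,0,0.17,5,0,0,0,-0.02,0,0.2,5]' 35 >/dev/null
python3 -c "
from h import *
pump()" 2>/dev/null; done
```

```text
t 10.42 pump xyz [-0.2  2.6 15.5] F [ 1.7 -0.3  0.3] rot err [ 0.002 -0.005 -0.001] gap 13.6
t 10.75 pump xyz [-6.3  2.6 16.1] F [2.6 0.1 0.8] rot err [ 0.002 -0.002 -0.   ] gap 13.8
```

```bash
for i in 1 2; do python3 -m creep '[0,0,0,0,0,0.05,5,0,0,0,-0.01,0,0.1,5,0,0,0,-0.02,0,0.17,5,0,0,0,-0.02,0,0.2,5]' 35 >/dev/null
python3 -c "
from h import *
pump()" 2>/dev/null; done
```

```text
t 11.08 pump xyz [-12.4   2.6  16.6] F [1.9 0.6 0.2] rot err [ 0.002  0.    -0.   ] gap 13.9
t 11.42 pump xyz [-18.4   2.6  17.2] F [ 2.2 -1.  -0.4] rot err [ 0.003  0.001 -0.001] gap 13.6
```

Drawn 24 mm at about 2 N. Now a gentle lift, watching the force, then a look.

```bash
python3 -m creep '[0,0,0,-0.05,0,0.03,5,0,0,0,-0.12,0,0.05,5,0,0,0,-0.2,0,0.05,5,0,0,0,-0.3,0,0.05,5]' 35 >/dev/null
python3 -c "
from h import *
pump()" 2>/dev/null
python3 -m creep '[0,0,0,-0.5,0,0,5,0,0,0,-1.2,0,0,5,0,0,0,-2.2,0,0,5,0,0,0,-3.2,0,0,5,0,0,0,-4,0,0,5]' 35 >/dev/null
python3 -c "
from h import *
pump(); s=snap('wrist')['pixels'];b=snap('scene')['pixels'][80:330,120:420]
cv2.imwrite('pics/c6.png',cv2.cvtColor(cv2.hconcat([cv2.resize(s,(400,300)),cv2.resize(b,(400,300),interpolation=2)]),4))
go([495,224,200])" 2>/dev/null
```

```text
t 11.75 pump xyz [-20.2   2.6  26. ] F [-0.5  0.  -0.1] rot err [ 0.003  0.015 -0.001] gap 13.3
t 12.17 pump xyz [-19.5   2.7 148.5] F [-0.  -0.  -0.1] rot err [ 0.002 -0.01   0.001] gap 14.0
turn [0. 0. 0.] shift [  0.816 -13.364   6.464]
```

View pics/c6.png

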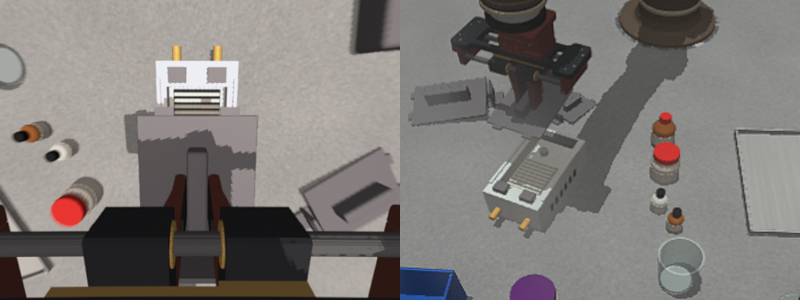

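The cover hangs in the gripper, clear of the pump, and nothing else has moved. Carrying it to the tray.

```bash
python3 -m creep '[0,0,0,0,-0.8,0.4,5,-0.6,0,0,0,-1.9,0.9,5,-1.2,0,0,0,-3.1,1.5,5,-1.8,0,0,0,-4.3,2.1,5,-2.4,0,0,0,-5.5,2.7,5]' 35 >/dev/null
python3 -c "
from h import *
y=0.028
Rq=np.c_[[0,0,-1],[np.sin(y),-np.cos(y),0],[-np.cos(y),-np.sin(y),0]]
print(np.linalg.det(Rq)); go([503,224,200],R.from_matrix(Rq).as_euler('xyz'));print(env.sense()['eef_pos'],env.sense()['finger_gap'])" 2>/dev/null
```

```text
1.0
turn [-1.855  0.017 -0.002] shift [ 0.675 -8.456  1.637]
[517.84889129 -33.97446694 220.26320915] 0.15638739543682073
```

```bash
python3 -m creep '[-0.4,0,0,0,-1.2,0.2,5,-0.8,0,0,0,-2.4,0.5,5,-1.2,0,0,0,-3.6,0.7,5,-1.5,0,0,0,-4.8,0.9,5,-1.85,0,0,0,-6,1.15,5]' 35 >/dev/null
python3 -m creep '[0,0,0,0,-0.6,0.1,5,0,0,0,0.2,-1.2,0.25,5,0,0,0,0.4,-1.8,0.4,5,0,0,0,0.6,-2.1,0.45,5,0,0,0,0.6,-2.1,0.45,5]' 35 >/dev/null
cat >> h.py <<'E'
y=0.028
Rq=np.c_[[0,0,-1],[np.sin(y),-np.cos(y),0],[-np.cos(y),-np.sin(y),0]]
E
python3 -c "
from h import *
print(env.sense()['clock'],env.sense()['eef_pos'],env.sense()['finger_gap'])
go([503,224,80],R.from_matrix(Rq).as_euler('xyz'))
b=snap('scene')['pixels'][60:300,330:520]
a=snap('wrist')['pixels']
cv2.imwrite('pics/c7.png',cv2.cvtColor(cv2.hconcat([cv2.resize(a,(400,380)),cv2.resize(b,(300,380),interpolation=2)]),4))" 2>/dev/null
```

```text
13.5167 [492.41667381 211.86292485 201.30411046] 0.15685644112214303
turn [ 0.012  0.035 -0.002] shift [ 4.042 -0.395 -0.377]
```

View pics/c7.png

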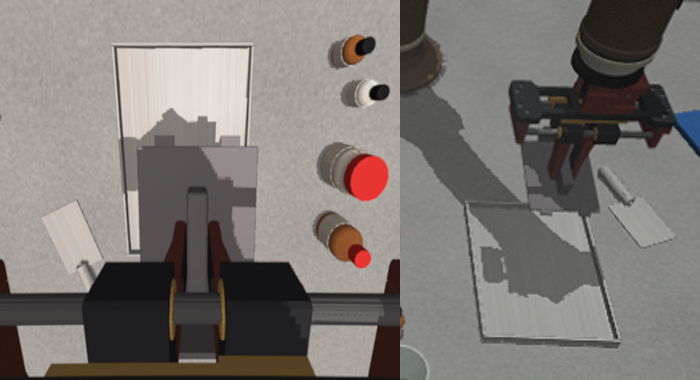

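```bash
python3 -m creep '[0,0,0,0.8,-0.3,-0.3,5,0,0,0,1.8,-0.4,-0.37,5,0,0,0,2.8,-0.4,-0.37,5,0,0,0,3.8,-0.4,-0.37,5,0,0,0,4.7,-0.4,-0.37,5]' 35 >/dev/null
python3 -m creep '[0,0,0,0.2,0,0,5,0,0,0,0.4,0,0,5,0,0,0,0.4,0,0,5]' >/dev/null
python3 -c "
from h import *
s=env.sense();print(s['clock'],s['eef_pos'],s['contact_force'],s['finger_gap']); go([503,224,24])" 2>/dev/null
```

```text
14.2833 [505.43475759 221.58498598  50.14433069] [ 0.47307176  0.20464277 -0.51472721] 0.15641327251789663
turn [0. 0. 0.] shift [ 0.871 -0.083  0.079]
```

```bash
python3 -m creep '[0,0,0,0.3,-0.08,0.08,5,0,0,0,0.6,-0.08,0.08,5,0,0,0,0.8,-0.08,0.08,5,0,0,0,0.85,-0.08,0.08,5]' >/dev/null
P="from h import *
s=env.sense();print(s['clock'],s['eef_pos'].round(1),s['contact_force'].round(1),s['finger_gap'])"
python3 -c "$P"; for i in 1 2 ; do python3 -m creep '[0,0,0,0.04,0,0,5,0,0,0,0.08,0,0,5,0,0,0,0.08,0,0,5]' >/dev/null; python3 -c "$P"; done
```

```text
14.6167 [502.1 224.6  24. ] [-0.8 -0.4 -0.6] 0.15529962821728777
14.8667 [502.6 224.8  22.3] [ 0.5  0.5 -1.3] 0.16083169302274256
15.1167 [502.5 224.8  19.8] [-0.  -0.2 -1.5] 0.15842702801579825<sys>:0: UserWarning: Gimbal lock detected. Setting third angle to zero since it is not possible to uniquely determine all angles.
<sys>:0: UserWarning: Gimbal lock detected. Setting third angle to zero since it is not possible to uniquely determine all angles.
<sys>:0: UserWarning: Gimbal lock detected. Setting third angle to zero since it is not possible to uniquely determine all angles.
```

```bash
P="from h import *
s=env.sense();print(s['clock'],s['eef_pos'].round(1),s['contact_force'].round(1),s['finger_gap'])"
for i in 1 2 3; do python3 -m creep '[0,0,0,0.03,0,0,5,0,0,0,0.06,0,0,5,0,0,0,0.06,0,0,5]' >/dev/null; python3 -c "$P" 2>/dev/null; done
```

```text
15.3667 [502.5 224.8  18.4] [-2.2 -1.3  4. ] 0.15613713834634965
15.6167 [502.1 224.8  16.8] [-4.1 -0.8  7.7] 0.15410861954313604
15.8667 [502.  224.9  16.4] [-9.3 -3.5 23.7] 0.15652402012873415
```

Contact at both ends. I'll ease the load, open the fingers and retreat.

```bash
python3 -m creep '[0,0,0,-0.06,0,0,5,0,0,0,-0.06,0,0,25,0,0,0,-0.06,0,0,45,0,0,0,-0.06,0,0,45,0,0,0,-0.06,0,0,45]' 10 >/dev/null
python3 -c "
from h import *
s=env.sense();print(s['eef_pos'].round(1),s['contact_force'].round(1),s['finger_gap'])" 2>/dev/null
python3 -m creep '[0,0,0,-0.3,0,0,45,0,0,0,-1,0,0,45,0,0,0,-2,0,0,45,0,0,0,-3,0,0,45,0,0,0,-4.4,0,0,45]' >/dev/null
python3 -m creep '[0,0,0,-0.5,0,1,45,0,0,0,-0.8,0,2,45,0,0,0,-0.8,0,3,45,0,0,0,-0.8,0,3,45]'
python3 -c "
from h import *
t=snap('top')['pixels'][130:300,80:380]; b=snap('scene')['pixels'][140:340,160:520]
cv2.imwrite('pics/c8.png',cv2.cvtColor(cv2.vconcat([cv2.resize(t,(520,295),interpolation=2),cv2.resize(b,(520,289),interpolation=2)]),4))" 2>/dev/null
```

```text
[502.5 224.7  16. ] [-0.7  0.2 -0.5] 0.4254725176198636
clock: 17.03
eef_pos: [407.8, 222.6, 173.0]
tool_rot: [0.904, 1.57, -2.209]
contact_force: [-0.5, -0.4, -1.2]
finger_gap: 0.512
```

View pics/c8.png

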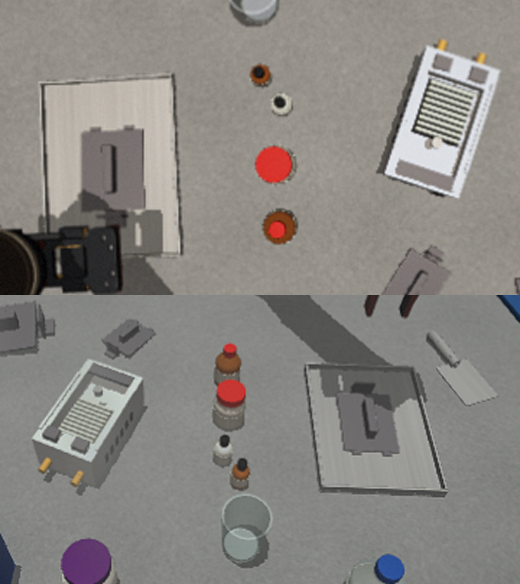

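The cover lies rib up in the tray's middle: plate centre at about pixel (145,227) in the top view, tray centre at about (144,227). The bottle, jar, vials and beaker haven't moved, and the arm is clear.

```bash
python3 -c "
from station import env
print(env.sense()['clock'],env.close_job())"
```

```text
the job is handed in; nothing more can be done
17.1333 None
```

The middle-sized cover is off the pump and lying rib up in the middle of the steel tray, and I handed the job in at 17.1 s of the 72 s allowed.

- **Unclipping:** I pressed the tab against its stop at 10–13 N, under the 16 N breaking limit, and raised the tab end about 15–17 mm. The wrist image then matched a tilt of about 0.12 rad, so the tab had come free.
- **Removing:** I gripped the rib, drew the cover 24 mm towards -x at about 2 N and lifted it off.
- **Laying down:** I lowered the cover until it seated, with about 24 N pressing on the tray at the peak. I then eased off, let go and backed away.

**Last checks:** In the final pictures the cover's centre is within about a pixel of the tray's. The bottle, jar, vials and beaker look untouched, and the arm is clear of everything. I judged "flat" only from those pictures and from the cover coming to rest solidly. No check failed or disagreed, beyond 2–3 mm differences between the cameras on the cover's position.

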